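# Stir the bead bath and rest the stirrer on the light tray

### The arm

A 7-joint arm with a two-finger parallel gripper is mounted at the origin on the work surface. World frame = base frame: x ahead of the robot, y to its left, z up, the work surface at z = 0. Lengths are in m, angles in rad, forces in N, time in s.
With the tool pointing down it reaches from about 0.425 to 0.925 m from the base axis. Payload 6.8 kg.
Tool frame: the origin (TCP) lies on the centre line of the jaws, within the pads' length; the fingertips stand 19 mm ahead of it and the grasp point (between the pads) is the TCP; z points along the fingers, y is the line along which they close (so a half turn about z gives the same grasp; the last joint's range is limited). The gripper opens to 85 mm and grips with 20 to 120 N. Pads are 22 mm wide; open, the fingers measure 114 mm over their backs; the gripper's body (76 mm by 85 mm) begins 54 mm behind the grasp point. The pads swing forward as they close: fully open they stand 13 mm farther back than shut.
Start: joints at [1.201, 0.477, 0.022, 1.555, -0.011, 1.109, -0.083], TCP at [0.175, -0.652, 0.25] pointing down, gripper open.
Joint ranges: [-2.96, 2.96], [-0.34, 2.1], [-1.41, 1.46], [0.24, 2.44], [-1.37, 4.51], [0.17, 1.92], [-2.96, 2.96]. Speed limits (rad/s): [2.39, 2.39, 3.14, 3.14, 3.14, 3.14, 3.14].

### API

Orientations are given as a rotation vector (axis times angle).
In Python, from bench import r gives the robot as it stands. The module is installed in compiled form; this text tells all that it offers.
- The arm moves only by the tool arm_command, never from a script. Its argument "rows" is a list of rows, each an object of numbers: "fingers": the opening, from -1 (shut) to 1 (fully open); "x", "y", "z": the shift along the tool's x, y, z in m; "ax", "ay", "az": the turn, a rotation vector about the tool's x, y, z in degrees. In form: [{"fingers": .., "x": .., "y": .., "z": .., "ax": .., "ay": .., "az": ..}, ...]. A call has 1 to 10 rows; each row shifts and turns the commanded pose from where the row before left it, along the tool's axes as they then stand; what a row does not reach is not made up. A row lasts 1/12 s, in which the tool goes at most 41.7 mm and 7.16 degrees, less where a joint would pass 70% of its speed; a pose out of reach is approached as far as the arm can. A call is refused whole if a number of a shift passes 0.0417 or a number of a turn 7.16, either way. A call with a gripper value outside its range is refused whole. The fingers move at their own pace and stop on an object; "grip_force" is the grip in N (left out, the last holds). Time passes only in rows, so rows that do not move let the fingers close. It gives the time, the measured TCP pose, the force, the opening and the grip force at its end, in the units of the state.
- r.get_obs(): the state, without advancing time (a new reading comes with each control period).
- r.grab_frame(name): name is "scene" or "side" or "wrist"; returns a dict with "frame" (384x512x3 uint8, red, green, blue), "depth" (384x512 float32, m along the optical axis (not along the pixel's ray), 0 where there is no reading), "K" (3x3 intrinsics, pixels), "world_from_camera" (4x4, takes a point from camera to world coordinates). Camera axes: x right, y down, z forward; pixel columns grow to the right and rows downward; lengths in m; the calibration is good to about 2 mm. A picture is of the moment at which its call begins.
- r.hand_in(): hands the job in; it is judged then, once.
The state is a dict: "clock": time; "joints": joint angles; "qvel": joint speeds; "tau": joint torques, N m; "tcp_pos": TCP position; "orientation": TCP orientation; "contact_force": force on the tool from outside, world axes, zero at the start; "moment": the same for the moment, N m; "grip_width": finger opening in m; "gripper_force": force on a finger pad.
Only numpy, scipy, OpenCV 4.12 (cv2) and the standard library are available. Lean on these libraries where they do the work, as an engineer would, in place of code of your own. Each camera call takes 0.05 s, during which the arm holds its last target. There are 200 camera calls.

### The job

The beads of the round bath have bunched on one side: take the standing stirrer by its handle and stir them round with its foot until every bead lies at least 30 mm from where it started, keeping all beads in the bath and your fingers off them. Then set the stirrer down gently (do not drop it), upright in the middle of the light yellow tray, so that the tray neither slides nor tips on its small pedestal, and let go. Leave the other things on the bench where they are.

Things in the scene. Friction and masses are not known exactly. Their poses are not given: they have to be found in the camera images.
- bath: round polished, slippery steel bead bath fixed to the bench: open dish, outer diameter 160, inner diameter 140, rim 45 mm above the bench. Flat inner floor 8 mm above the bench. Origin: centre of its underside, on the bench
- stirrer_handle (a point): centre of the stirrer's black handle, on its axis, 115 mm above the underside of its foot; z axis up along the handle. The loose stirrer (about 0.12 kg) stands upright on the bench, 150 mm tall: blue drum-shaped foot, diameter 32, 24 mm high; steel shaft, diameter 12; round handle, diameter 20, from 80 to 150 mm up
- stirrer_foot (a point): centre of the underside of the stirrer's foot. Carried round the bath with its axis about 46 mm from the bath's centre and its underside a few mm above the floor, it drives the beads before it along the wall: none fits between foot and wall. The foot is smooth and slippery too
- tray_floor (a point): centre of the inner floor (upper face) of the yellow plastic tray, loose and light (40 g): 110 mm along its own x, 150 mm along its own y, 22 mm high, walls and floor 3 mm. It rests, centred, on a small fixed round pedestal 50 mm in diameter whose top is 25 mm above the bench, so the floor is 28 mm above the bench; a load set down far from the middle tips it
- bead_blue_center (a point): centre of the loose blue bead, a ball of diameter 20 mm, 18 g, on the floor of the bath; polished and slippery, it rolls. The six beads start bunched along the wall in one half of the bath, the other half being empty
- bead_orange_center (a point): centre of the loose orange bead, a ball of diameter 20 mm, 18 g, on the floor of the bath; polished and slippery, it rolls. The six beads start bunched along the wall in one half of the bath, the other half being empty
- bead_yellow_center (a point): centre of the loose yellow bead, a ball of diameter 20 mm, 18 g, on the floor of the bath; polished and slippery, it rolls. The six beads start bunched along the wall in one half of the bath, the other half being empty
- bead_green_center (a point): centre of the loose green bead, a ball of diameter 20 mm, 18 g, on the floor of the bath; polished and slippery, it rolls. The six beads start bunched along the wall in one half of the bath, the other half being empty
- bead_red_center (a point): centre of the loose red bead, a ball of diameter 20 mm, 18 g, on the floor of the bath; polished and slippery, it rolls. The six beads start bunched along the wall in one half of the bath, the other half being empty
- bead_white_center (a point): centre of the loose white bead, a ball of diameter 20 mm, 18 g, on the floor of the bath; polished and slippery, it rolls. The six beads start bunched along the wall in one half of the bath, the other half being empty
- tube_rack: bystander: blue tube rack, 70 x 130 x 35 mm, with small tubes reaching 46 mm; origin at the centre of its underside
- reagent_bottle: bystander: amber bottle with blue cap, diameter 48, height 95 mm; origin at the centre of its underside
- sample_pot: bystander: clear jar with red lid, diameter 54, height 60 mm; origin at the centre of its underside
- tip_box: bystander: green box, 70 x 100 x 55 mm; origin at the centre of its underside
- beaker: bystander: glass beaker, diameter 64, height 80 mm; origin at the centre of its underside

How it is judged:
By the outcome, as a careful person would: the job done as asked, in the order asked, and still so for the second after the job is handed in, with the robot touching nothing.
It also fails if it takes over 58 s, if anything falls off the work surface, if the arm or the gripper's body presses on something with over 40 N, if the wrist force passes 120 N, or if a joint passes its speed limit or range.

## Working session

There is one attempt and no reset: what is moved stays moved. The work goes in short steps, Python scripts to look and compute and a tool call to move; the robot and the scene stay as the last step left them, time stands still between calls to the robot, and variables do not carry over. Pictures are saved under pics/ and viewed, at most 10 in all, crops included, and the job is handed in when it is done.

Besides the shell and the picture viewer there is one more tool, called after "Call:" by a JSON object that holds its "method" and its "body", one argument or row to a line. arm_command: Moves the arm, as the interface text tells. Its arguments: {"type":"object","properties":{"rows":{"type":"array"},"grip_force":{"type":"number"}},"required":["rows"]}

```bash
mkdir -p pics; cat > h.py <<'E'
import numpy as np, cv2
from bench import r
def pts(f):
    d=f["depth"];K=f["K"];T=f["world_from_camera"]
    v,u=np.mgrid[:d.shape[0],:d.shape[1]]
    P=np.stack([(u-K[0,2])/K[0,0]*d,(v-K[1,2])/K[1,1]*d,d],-1)
    return P@T[:3,:3].T+T[:3,3]
def ray(f,u,v,z):
    K=f["K"];T=f["world_from_camera"]
    d=T[:3,:3]@np.array([(u-K[0,2])/K[0,0],(v-K[1,2])/K[1,1],1]);o=T[:3,3]
    return o+d*(z-o[2])/d[2]
E
python3 - <<'E'
from h import *
ims=[]
for n in("scene","side"):
    f=r.grab_frame(n);np.savez(n+".npz",**f);ims.append(f["frame"]);print(n,f["world_from_camera"].round(3).tolist(),f["K"][0,0])
cv2.imwrite("pics/a.png",ims[0][...,::-1]);cv2.imwrite("pics/b.png",ims[1][...,::-1])
o=r.get_obs();print(o)
E
```

```text
scene [[0.802, 0.512, -0.308, 0.787], [0.598, -0.691, 0.407, -0.289], [-0.005, -0.511, -0.86, 0.722], [0.0, 0.0, 0.0, 1.0]] 362.52966761316674
side [[-0.969, -0.151, 0.194, 0.316], [-0.245, 0.525, -0.815, 0.934], [0.022, -0.837, -0.546, 0.749], [0.0, 0.0, 0.0, 1.0]] 488.80632873591156
{'clock': 0.1, 'joints': array([ 1.2008915 ,  0.47772817,  0.02231662,  1.55634498, -0.01150498,
        1.10930774, -0.08308744]), 'qvel': array([ 0.00146911, -0.00034184, -0.00187355, -0.00171233,  0.00066845,
       -0.00217279, -0.00084686]), 'tau': array([ 4.97780624e-03, -5.97752666e+01,  1.61392417e+00, -2.81952077e+01,
        1.28791112e-02,  5.06881275e-03,  8.23762264e-06]), 'tcp_pos': array([ 0.17458429, -0.65151024,  0.24941842]), 'orientation': array([-3.11308824e+00, -4.09939290e-01,  5.02671983e-04]), 'contact_force': array([-0.83186095,  1.19607103, -0.25417264]), 'moment': array([ 0.00982576,  0.02715555, -0.03353051]), 'gripper_force': 0.0, 'grip_width': 0.08553257040553612}
```

View pics/a.png

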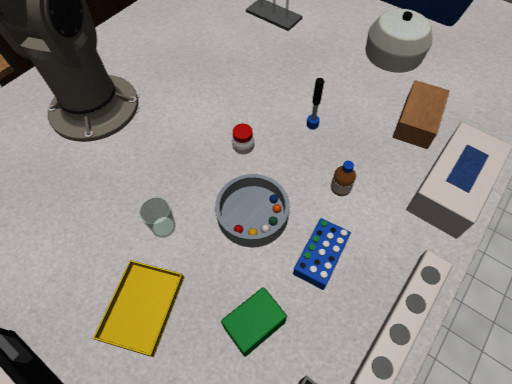

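View pics/b.png

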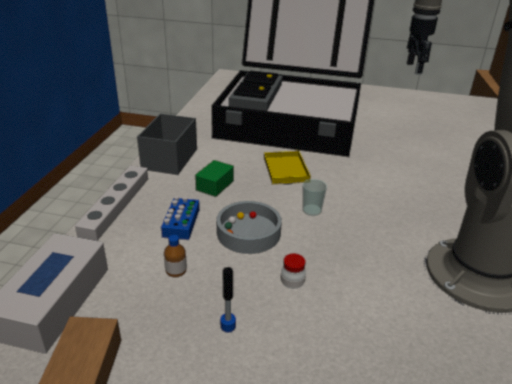

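Scene view: bath at about (253,210) with beads along its right and lower wall, from blue (273,199) to red (238,229). The stirrer is at (315,122), the tray at (140,307), the beaker at (158,218), the pot at (243,138) and the bottle at (344,178). Side view: stirrer (228,300), tray (286,167). Next I'll measure these.

```bash
python3 - <<'E'
from h import *
from scipy.spatial.transform import Rotation as R
F={n:dict(np.load(n+".npz")) for n in("scene","side")}
box={"scene":{"bath":(210,170,296,250),"stir":(303,72,328,134),"tray":(92,258,188,358)},
     "side":{"bath":(212,196,286,254),"stir":(215,262,242,336),"tray":(258,148,314,186)}}
for n,f in F.items():
    P=pts(f);h=cv2.cvtColor(f["frame"],cv2.COLOR_RGB2HSV).astype(int)
    def sub(k):
        a,b,c,d=box[n][k];return P[b:d,a:c].reshape(-1,3),h[b:d,a:c].reshape(-1,3)
    p,c=sub("bath");m=(abs(p[:,2]-.045)<.004);q=p[m][:,:2]
    A=np.c_[2*q,np.ones(len(q))];s=np.linalg.lstsq(A,(q**2).sum(1),rcond=None)[0]
    (x,y),rad=cv2.minEnclosingCircle(q.astype(np.float32))
    print(n,"bath",s[:2].round(4),np.sqrt(s[2]+s[:2]@s[:2]).round(4),(x,y,rad),"z",np.median(p[m][:,2]))
    p,c=sub("stir")
    for lo,hi in((.005,.02),(.09,.14)):
        m=(p[:,2]>lo)&(p[:,2]<hi);q=p[m];print(" stir",lo,q.mean(0).round(4),len(q),np.ptp(q,axis=0).round(3))
    print("  top",p[:,2].max())
    p,c=sub("tray");m=(abs(c[:,0]-25)<8)&(c[:,1]>150)&(p[:,2]>.02);q=p[m]
    t=q[q[:,2]>.043];rc=cv2.minAreaRect((t[:,:2]*1000).astype(np.float32));print(" tray rim",rc,np.median(t[:,2]))
    rc=cv2.minAreaRect((q[:,:2]*1000).astype(np.float32));print(" tray all",rc)
    a,b,cc,d=box[n]["bath"]
    hh=h[b:d,a:cc]
    for k,(l,u) in dict(blue=(105,125),orange=(6,17),yellow=(18,30),green=(50,98),red=(175,184)).items():
        H=np.where(hh[...,0]<3,hh[...,0]+180,hh[...,0])
        m=(H>=l)&(H<=u)&(hh[...,1]>130)&(hh[...,2]>30)
        v,uu=np.nonzero(m)
        if len(v): print("  ",k,len(v),(np.median(uu)+a,np.median(v)+b),ray(f,np.median(uu)+a,np.median(v)+b,.02)[:2].round(3))
    m=(hh[...,1]<60)&(hh[...,2]>190);v,uu=np.nonzero(m)
    if len(v):print("   white",len(v),ray(f,np.median(uu)+a,np.median(v)+b,.02)[:2].round(3))
    for k,(u,v,z) in ({"pot":(243,132,.06),"bottle":(348,166,.095),"beaker":(156,210,.08),"rack":(322,253,.04),"box":(254,320,.055)} if n=="scene" else {"pot":(294,262,.06),"bottle":(174,241,.095),"beaker":(314,187,.08)}).items():print("   ",k,ray(f,u,v,z).round(3))
o=r.get_obs();M=R.from_rotvec(o["orientation"]).as_matrix();print(M.round(4))
E
```

```text
scene bath [ 0.5439 -0.0034] 0.0746 (0.5432083606719971, -0.002998468466103077, 0.08013483136892319) z 0.04446360920748621
 stir 0.005 [0.5132 0.2874 0.0125] 50 [0.029 0.022 0.014]
 stir 0.09 [0.5116 0.2914 0.1157] 136 [0.019 0.018 0.049]
  top 0.721827695512874
 tray rim ((605.6983032226562, -262.489990234375), (330.4955749511719, 156.59693908691406), 17.06145477294922) 0.04654358924496271
 tray all ((605.7117309570312, -262.5881042480469), (330.23358154296875, 157.02105712890625), 17.16891860961914)
   blue 50 (np.float64(273.0), np.float64(198.0)) [0.562 0.048]
   orange 56 (np.float64(276.5), np.float64(208.0)) [0.583 0.032]
   yellow 49 (np.float64(252.0), np.float64(232.0)) [ 0.574 -0.046]
   green 44 (np.float64(272.5), np.float64(220.0)) [0.593 0.003]
   red 53 (np.float64(238.0), np.float64(228.0)) [ 0.545 -0.056]
   white 12 [ 0.601 -0.033]
    pot [0.412 0.133 0.06 ]
    bottle [0.667 0.169 0.095]
    beaker [ 0.408 -0.143  0.08 ]
    rack [ 0.72  -0.006  0.04 ]
    box [ 0.692 -0.191  0.055]
side bath [5.403e-01 2.000e-04] 0.0749 (0.5424801707267761, -0.000672147434670478
[... 194 characters left out ...]
im ((386.0740966796875, 275.55938720703125), (125.59707641601562, 1318.275390625), 11.484423637390137) 0.045873189553800264
 tray all ((386.78863525390625, 271.4581298828125), (126.0994644165039, 1326.5728759765625), 11.496068954467773)
   orange 9 (np.float64(229.0), np.float64(230.0)) [0.583 0.023]
   yellow 40 (np.float64(240.0), np.float64(215.0)) [ 0.573 -0.045]
   green 8 (np.float64(228.0), np.float64(225.0)) [0.591 0.004]
   red 35 (np.float64(252.0), np.float64(214.0)) [ 0.545 -0.057]
    pot [0.404 0.142 0.06 ]
    bottle [0.657 0.185 0.095]
    beaker [ 0.402 -0.135  0.08 ]
[[ 9.659e-01  2.589e-01 -5.000e-04]
 [ 2.589e-01 -9.659e-01  1.600e-03]
 [-1.000e-04 -1.700e-03 -1.000e+00]]
```

Call:
{"method": "arm_command", "body": {
  "rows": [
    {"az":5,"x":0.02},
    {"az":5,"x":0.03},
    {"az":5,"x":0.03,"y":-0.02},
    {"x":0.036,"y":-0.02},
    {"x":0.036,"y":-0.02},
    {"x":0.036,"y":-0.02},
    {"x":0.036,"y":-0.02},
    {"x":0.036,"y":-0.02},
    {"x":0.036,"y":-0.02},
    {"x":0.036,"y":-0.02}
  ],
  "grip_force": 60
}}

```text
validation failed for argument at $.ro...
```

```bash
python3 - <<'E'
from h import *
f=r.grab_frame("scene");np.savez("s2.npz",**f)
for f in (f,dict(np.load("side.npz"))):
    P=pts(f);h=cv2.cvtColor(f["frame"],cv2.COLOR_RGB2HSV).astype(int)
    m=(abs(h[...,0]-25)<8)&(h[...,1]>150)&(abs(P[...,0]-.44)<.2)&(P[...,1]<-.1)
    n,l,st,c=cv2.connectedComponentsWithStats(m.astype(np.uint8));k=1+st[1:,4].argmax();print(st[k],c[k])
    q=P[l==k]
    for lo,hi in((.02,.055),(.044,.055),(.024,.032)):
        t=q[(q[:,2]>lo)&(q[:,2]<hi)]
        t=t[np.all(abs(t-np.median(t,0))<.12,1)];print(lo,len(t),cv2.minAreaRect((t[:,:2]*1000).astype(np.float32)),np.median(t[:,2]))
    cs,_=cv2.findContours((l==k).astype(np.uint8),0,2)
    print(cv2.approxPolyDP(max(cs,key=cv2.contourArea),5,True)[:,0].tolist(),[ray(f,u,v,.047)[:2].round(4).tolist() for u,v in cv2.approxPolyDP(max(cs,key=cv2.contourArea),5,True)[:,0]])
E
```

```text
[  94  260   90   97 5165] [139.61665053 307.98877057]
0.02 5162 ((505.2584228515625, -293.3016357421875), (111.12347412109375, 149.80364990234375), 21.661239624023438) 0.028275983082077016
0.044 521 ((505.275634765625, -293.2961120605469), (111.08122253417969, 149.84725952148438), 21.62544059753418) 0.04646802929687743
0.024 4166 ((505.88519287109375, -293.7625732421875), (108.83499145507812, 147.35386657714844), 21.55157470703125) 0.02789535280891342
[[130, 260], [94, 338], [153, 356], [183, 277]] [[0.4275, -0.2447], [0.4839, -0.3815], [0.588, -0.3402], [0.5342, -0.2078]]
[ 265  151   45   33 1130] [286.33362832 167.03185841]
0.02 1130 ((503.9119873046875, -291.8875427246094), (109.72297668457031, 158.9698486328125), 22.255895614624023) 0.02991556522981148
0.044 113 ((502.89959716796875, -288.39300537109375), (109.0212631225586, 151.6226806640625), 22.3189697265625) 0.04607633861111449
0.024 702 ((500.4330139160156, -294.1212158203125), (101.41963195800781, 155.3727264404297), 20.44830322265625) 0.02858867196999293
[[298, 151], [265, 153], [273, 183], [309, 178]] [[0.4812, -0.3772], [0.5747, -0.3363], [0.5164, -0.1764], [0.4258, -0.2298]]
```

Call:
{"method": "arm_command", "body": {
  "rows": [
    {"fingers":1,"x":0.02,"y":0,"z":0,"ax":0,"ay":0,"az":5},
    {"fingers":1,"x":0.03,"y":0,"z":0,"ax":0,"ay":0,"az":5},
    {"fingers":1,"x":0.03,"y":-0.02,"z":0,"ax":0,"ay":0,"az":5},
    {"fingers":1,"x":0.036,"y":-0.02,"z":0,"ax":0,"ay":0,"az":0},
    {"fingers":1,"x":0.036,"y":-0.02,"z":0,"ax":0,"ay":0,"az":0},
    {"fingers":1,"x":0.036,"y":-0.02,"z":0,"ax":0,"ay":0,"az":0},
    {"fingers":1,"x":0.036,"y":-0.02,"z":0,"ax":0,"ay":0,"az":0},
    {"fingers":1,"x":0.036,"y":-0.02,"z":0,"ax":0,"ay":0,"az":0},
    {"fingers":1,"x":0.036,"y":-0.02,"z":0,"ax":0,"ay":0,"az":0},
    {"fingers":1,"x":0.036,"y":-0.02,"z":0,"ax":0,"ay":0,"az":0}
  ],
  "grip_force": 60
}}

```text
clock: 0.98
tcp_pos: [0.5051, -0.4777, 0.2501]
orientation: [-3.141, 0.0, 0.001]
contact_force: [-0.4, -0.4, 0.2]
grip_width: 0.0851
gripper_force: 0.0
```

Call:
{"method": "arm_command", "body": {
  "rows": [
    {"fingers":1,"x":0,"y":-0.038,"z":0,"ax":0,"ay":0,"az":0},
    {"fingers":1,"x":0,"y":-0.038,"z":0,"ax":0,"ay":0,"az":0},
    {"fingers":1,"x":0,"y":-0.038,"z":0,"ax":0,"ay":0,"az":0},
    {"fingers":1,"x":0,"y":-0.038,"z":0,"ax":0,"ay":0,"az":0},
    {"fingers":1,"x":0,"y":-0.038,"z":0,"ax":0,"ay":0,"az":0},
    {"fingers":1,"x":0,"y":-0.038,"z":0,"ax":0,"ay":0,"az":0},
    {"fingers":1,"x":0,"y":-0.038,"z":0,"ax":0,"ay":0,"az":0},
    {"fingers":1,"x":0,"y":-0.038,"z":0,"ax":0,"ay":0,"az":0},
    {"fingers":1,"x":0,"y":-0.038,"z":0,"ax":0,"ay":0,"az":0},
    {"fingers":1,"x":0,"y":-0.038,"z":0,"ax":0,"ay":0,"az":0}
  ]
}}

```text
clock: 1.82
tcp_pos: [0.5032, -0.0974, 0.2503]
orientation: [3.141, -0.0, -0.0]
contact_force: [1.7, 0.7, 0.3]
grip_width: 0.0858
gripper_force: 0.0
```

Call:
{"method": "arm_command", "body": {
  "rows": [
    {"fingers":1,"x":0,"y":-0.038,"z":0,"ax":0,"ay":0,"az":0},
    {"fingers":1,"x":0,"y":-0.038,"z":0,"ax":0,"ay":0,"az":0},
    {"fingers":1,"x":0,"y":-0.038,"z":0,"ax":0,"ay":0,"az":0},
    {"fingers":1,"x":0,"y":-0.038,"z":0,"ax":0,"ay":0,"az":0},
    {"fingers":1,"x":0,"y":-0.038,"z":0,"ax":0,"ay":0,"az":0},
    {"fingers":1,"x":0,"y":-0.038,"z":0,"ax":0,"ay":0,"az":0},
    {"fingers":1,"x":0,"y":-0.038,"z":0,"ax":0,"ay":0,"az":0},
    {"fingers":1,"x":0,"y":-0.038,"z":0,"ax":0,"ay":0,"az":0},
    {"fingers":1,"x":0,"y":-0.03,"z":0,"ax":0,"ay":0,"az":0},
    {"fingers":1,"x":0,"y":0,"z":0,"ax":0,"ay":0,"az":0}
  ]
}}

```text
clock: 2.65
tcp_pos: [0.5019, 0.2428, 0.2504]
orientation: [-3.137, -0.015, 0.0]
contact_force: [-0.3, 0.5, -0.1]
grip_width: 0.0852
gripper_force: 0.0
```

```bash
python3 - <<'E'
from h import *
f=r.grab_frame("wrist");o=r.get_obs();print(o["joints"].round(3),o["tcp_pos"].round(4),o["orientation"].round(4))
P=pts(f);q=P[(P[...,2]>.145)&(P[...,2]<.153)&(abs(P[...,0]-.507)<.04)&(abs(P[...,1]-.298)<.04)]
print(len(q),q.mean(0) if len(q) else 0,f["world_from_camera"].round(3).tolist())
for a,b in((.085,.14),(.003,.02)):
    q=P[(P[...,2]>a)&(P[...,2]<b)&(abs(P[...,0]-.507)<.04)&(abs(P[...,1]-.298)<.04)];print(len(q),q.min(0) if len(q) else 0,q.max(0) if len(q) else 0)
cv2.imwrite("pics/c.png",f["frame"][...,::-1])
E
```

```text
[-0.263  0.307 -0.356  1.823  0.121  1.032 -2.231] [0.5026 0.239  0.2501] [-3.1398e+00 -1.0200e-02  1.1000e-03]
552 [0.50714177 0.29775991 0.149659  ] [[0.008, -0.953, -0.301, 0.579], [-1.0, -0.009, 0.001, 0.243], [-0.004, 0.301, -0.953, 0.374], [0.0, 0.0, 0.0, 1.0]]
445 [0.50215153 0.28847177 0.08508147] [0.51653156 0.3046314  0.13996424]
80 [0.50315702 0.28288687 0.00306399] [0.54221634 0.30983309 0.01974819]
```

View pics/c.png

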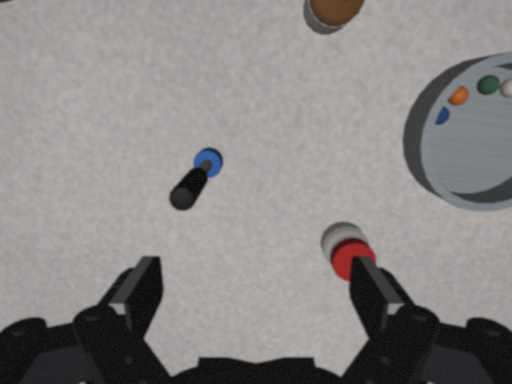

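Wrist view: the handle top is at (183,198) and the foot at (208,162). The stirrer is upright at (0.507, 0.298), and the pot at (350,255) is clear of the fingers.

Call:
{"method": "arm_command", "body": {
  "rows": [
    {"fingers":1,"x":0.0045,"y":-0.0293,"z":0,"ax":0,"ay":0,"az":0},
    {"fingers":1,"x":0,"y":-0.0293,"z":0,"ax":0,"ay":0,"az":0},
    {"fingers":1,"x":0,"y":0,"z":0.02,"ax":0,"ay":0,"az":0},
    {"fingers":1,"x":0,"y":0,"z":0.03,"ax":0,"ay":0,"az":0},
    {"fingers":1,"x":0,"y":0,"z":0.03,"ax":0,"ay":0,"az":0},
    {"fingers":1,"x":0,"y":0,"z":0,"ax":0,"ay":0,"az":0}
  ]
}}

```text
clock: 3.2
tcp_pos: [0.5056, 0.2897, 0.1646]
orientation: [3.135, -0.002, -0.013]
contact_force: [-1.6, -1.0, -0.8]
grip_width: 0.0858
gripper_force: 0.0
```

Call:
{"method": "arm_command", "body": {
  "rows": [
    {"fingers":1,"x":0,"y":-0.004,"z":0.025,"ax":0,"ay":0,"az":0},
    {"fingers":1,"x":0,"y":0,"z":0.025,"ax":0,"ay":0,"az":0},
    {"fingers":1,"x":0,"y":0,"z":0,"ax":0,"ay":0,"az":0},
    {"fingers":1,"x":0,"y":0,"z":0,"ax":0,"ay":0,"az":0}
  ]
}}

```text
clock: 3.53
tcp_pos: [0.5082, 0.2964, 0.1206]
orientation: [3.14, -0.002, -0.002]
contact_force: [-0.3, -0.2, -0.0]
grip_width: 0.0854
gripper_force: 0.0
```

```bash
python3 - <<'E'
from h import *
from scipy.spatial.transform import Rotation as R
o=r.get_obs();print(o["tcp_pos"].round(4),R.from_rotvec(o["orientation"]).as_matrix().round(4).tolist(),o["contact_force"])
E
```

```text
[0.5082 0.2964 0.1206] [[1.0, -0.0011, -0.0015], [-0.0011, -1.0, -0.0015], [-0.0014, 0.0015, -1.0]] [-0.28589687 -0.16256971 -0.03606063]
```

Call:
{"method": "arm_command", "body": {
  "rows": [
    {"fingers":1,"x":-0.001,"y":-0.001,"z":0.005,"ax":0,"ay":0,"az":0},
    {"fingers":-1,"x":0,"y":0,"z":0,"ax":0,"ay":0,"az":0},
    {"fingers":-1,"x":0,"y":0,"z":0,"ax":0,"ay":0,"az":0},
    {"fingers":-1,"x":0,"y":0,"z":0,"ax":0,"ay":0,"az":0},
    {"fingers":-1,"x":0,"y":0,"z":0,"ax":0,"ay":0,"az":0},
    {"fingers":-1,"x":0,"y":0,"z":0,"ax":0,"ay":0,"az":0},
    {"fingers":-1,"x":0,"y":0,"z":0,"ax":0,"ay":0,"az":0},
    {"fingers":-1,"x":0,"y":0,"z":0,"ax":0,"ay":0,"az":0}
  ],
  "grip_force": 60
}}

```text
clock: 4.2
tcp_pos: [0.5076, 0.2986, 0.1158]
orientation: [-3.141, 0.0, -0.001]
contact_force: [0.1, -0.8, 4.3]
grip_width: 0.0185
gripper_force: 58.4
```

Call:
{"method": "arm_command", "body": {
  "rows": [
    {"fingers":-1,"x":0,"y":0,"z":-0.02,"ax":0,"ay":0,"az":0},
    {"fingers":-1,"x":0,"y":0,"z":-0.03,"ax":0,"ay":0,"az":0},
    {"fingers":-1,"x":0,"y":0,"z":-0.03,"ax":0,"ay":0,"az":0},
    {"fingers":-1,"x":0,"y":0.01,"z":0,"ax":0,"ay":0,"az":0},
    {"fingers":-1,"x":0,"y":0.02,"z":0,"ax":0,"ay":0,"az":0},
    {"fingers":-1,"x":0,"y":0.03,"z":0,"ax":0,"ay":0,"az":0},
    {"fingers":-1,"x":0,"y":0.03,"z":0,"ax":0,"ay":0,"az":0},
    {"fingers":-1,"x":0,"y":0.03,"z":0,"ax":0,"ay":0,"az":0},
    {"fingers":-1,"x":0,"y":0.03,"z":0,"ax":0,"ay":0,"az":0},
    {"fingers":-1,"x":0,"y":0.03,"z":0,"ax":0,"ay":0,"az":0}
  ]
}}

```text
clock: 5.03
tcp_pos: [0.5066, 0.1168, 0.1948]
orientation: [3.141, 0.0, -0.001]
contact_force: [0.2, -1.0, -0.5]
grip_width: 0.0187
gripper_force: 58.7
```

Call:
{"method": "arm_command", "body": {
  "rows": [
    {"fingers":-1,"x":-0.005,"y":0.03,"z":0,"ax":0,"ay":0,"az":0},
    {"fingers":-1,"x":-0.005,"y":0.03,"z":0,"ax":0,"ay":0,"az":0},
    {"fingers":-1,"x":0,"y":0.03,"z":0,"ax":0,"ay":0,"az":0},
    {"fingers":-1,"x":0,"y":0.02,"z":0,"ax":0,"ay":0,"az":0},
    {"fingers":-1,"x":0,"y":0.01,"z":0,"ax":0,"ay":0,"az":0},
    {"fingers":-1,"x":0,"y":0,"z":0,"ax":0,"ay":0,"az":0},
    {"fingers":-1,"x":0,"y":0,"z":0,"ax":0,"ay":0,"az":0}
  ]
}}

```text
clock: 5.62
tcp_pos: [0.4972, -0.0008, 0.1951]
orientation: [-3.141, 0.0, 0.0]
contact_force: [0.7, 0.6, -1.1]
grip_width: 0.0184
gripper_force: 58.8
```

```bash
python3 - <<'E'
from h import *
o=r.get_obs();t=o["tcp_pos"];print(t.round(4),o["contact_force"].round(2))
for n in("scene","side"):
    f=r.grab_frame(n);P=pts(f);h=cv2.cvtColor(f["frame"],cv2.COLOR_RGB2HSV)
    m=(abs(h[...,0].astype(int)-112)<10)&(h[...,1]>150)&(np.linalg.norm(P[...,:2]-t[:2],axis=-1)<.05)&(P[...,2]>.06)
    q=P[m];print(n,len(q),q.mean(0),q.min(0),q.max(0))
    cv2.imwrite(f"pics/d_{n}.png",f["frame"][...,::-1])
    # bath rim
    m=(abs(P[...,2]-.045)<.004)&(np.linalg.norm(P[...,:2]-[.543,-.002],axis=-1)<.085)
    q=P[m][:,:2];print(cv2.minAreaRect(q.astype(np.float32)))
E
```

```text
[ 0.4972 -0.0008  0.1951] [ 0.65  0.58 -1.1 ]
scene 181 [ 0.502377   -0.0066819   0.10170643] [ 0.48214253 -0.03423307  0.08130877] [0.5140338 0.0122685 0.3197958]
((0.5434049963951111, -0.003058008849620819), (0.15703609585762024, 0.1582046002149582), 35.1762580871582)
side 127 [0.49339691 0.01113059 0.10270982] [ 0.46118976 -0.0081735   0.08088707] [0.52387019 0.03751514 0.34364132]
((0.5406129360198975, 0.0005066469311714172), (0.1571098268032074, 0.16138489544391632), 68.97077178955078)
```

View pics/d_scene.png

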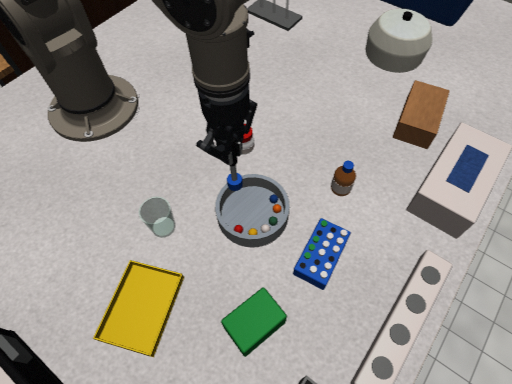

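Foot is at (235,181), above the empty side of the bath, and the beads have not moved. Next I lower it and check the height.

Call:
{"method": "arm_command", "body": {
  "rows": [
    {"fingers":-1,"x":0,"y":0,"z":0.02,"ax":0,"ay":0,"az":0},
    {"fingers":-1,"x":0,"y":0,"z":0.02,"ax":0,"ay":0,"az":0},
    {"fingers":-1,"x":0,"y":0,"z":0.015,"ax":0,"ay":0,"az":0},
    {"fingers":-1,"x":0,"y":0,"z":0.008,"ax":0,"ay":0,"az":0},
    {"fingers":-1,"x":0,"y":0,"z":0.004,"ax":0,"ay":0,"az":0},
    {"fingers":-1,"x":0,"y":0,"z":0,"ax":0,"ay":0,"az":0}
  ]
}}

```text
clock: 6.22
tcp_pos: [0.497, -0.0005, 0.1278]
orientation: [-3.141, -0.003, 0.002]
contact_force: [0.3, 0.1, -0.3]
grip_width: 0.0186
gripper_force: 58.8
```

Call:
{"method": "arm_command", "body": {
  "rows": [
    {"fingers":-1,"x":0.0003,"y":0.0032,"z":0,"ax":0,"ay":0,"az":0},
    {"fingers":-1,"x":0.0003,"y":0.0032,"z":0,"ax":0,"ay":0,"az":0},
    {"fingers":-1,"x":0.0003,"y":0.0032,"z":0,"ax":0,"ay":0,"az":0},
    {"fingers":-1,"x":0.001,"y":0.003,"z":0,"ax":0,"ay":0,"az":0},
    {"fingers":-1,"x":0.001,"y":0.003,"z":0,"ax":0,"ay":0,"az":0},
    {"fingers":-1,"x":0.001,"y":0.003,"z":0,"ax":0,"ay":0,"az":0},
    {"fingers":-1,"x":0.0016,"y":0.0028,"z":0,"ax":0,"ay":0,"az":0},
    {"fingers":-1,"x":0.0016,"y":0.0028,"z":0,"ax":0,"ay":0,"az":0},
    {"fingers":-1,"x":0.0016,"y":0.0028,"z":0,"ax":0,"ay":0,"az":0}
  ]
}}

```text
clock: 6.97
tcp_pos: [0.5061, -0.0288, 0.1283]
orientation: [-3.142, 0.0, -0.0]
contact_force: [0.3, -0.1, -2.9]
grip_width: 0.0186
gripper_force: 58.8
```

Call:
{"method": "arm_command", "body": {
  "rows": [
    {"fingers":-1,"x":0.0021,"y":0.0024,"z":0,"ax":0,"ay":0,"az":0},
    {"fingers":-1,"x":0.0021,"y":0.0024,"z":0,"ax":0,"ay":0,"az":0},
    {"fingers":-1,"x":0.0021,"y":0.0024,"z":0,"ax":0,"ay":0,"az":0},
    {"fingers":-1,"x":0.0026,"y":0.0019,"z":0,"ax":0,"ay":0,"az":0},
    {"fingers":-1,"x":0.0026,"y":0.0019,"z":0,"ax":0,"ay":0,"az":0},
    {"fingers":-1,"x":0.0026,"y":0.0019,"z":0,"ax":0,"ay":0,"az":0},
    {"fingers":-1,"x":0.0029,"y":0.0013,"z":0,"ax":0,"ay":0,"az":0},
    {"fingers":-1,"x":0.0029,"y":0.0013,"z":0,"ax":0,"ay":0,"az":0},
    {"fingers":-1,"x":0.0029,"y":0.0013,"z":0,"ax":0,"ay":0,"az":0}
  ]
}}

```text
clock: 7.72
tcp_pos: [0.529, -0.0454, 0.1283]
orientation: [-3.142, -0.0, 0.0]
contact_force: [-0.8, 0.6, -0.4]
grip_width: 0.0187
gripper_force: 58.8
```

Call:
{"method": "arm_command", "body": {
  "rows": [
    {"fingers":-1,"x":0.0031,"y":0.0007,"z":0,"ax":0,"ay":0,"az":0},
    {"fingers":-1,"x":0.0031,"y":0.0007,"z":0,"ax":0,"ay":0,"az":0},
    {"fingers":-1,"x":0.0031,"y":0.0007,"z":0,"ax":0,"ay":0,"az":0},
    {"fingers":-1,"x":0.0032,"y":0,"z":0,"ax":0,"ay":0,"az":0},
    {"fingers":-1,"x":0.0032,"y":0,"z":0,"ax":0,"ay":0,"az":0},
    {"fingers":-1,"x":0.0032,"y":0,"z":0,"ax":0,"ay":0,"az":0},
    {"fingers":-1,"x":0.0031,"y":-0.0007,"z":0,"ax":0,"ay":0,"az":0},
    {"fingers":-1,"x":0.0031,"y":-0.0007,"z":0,"ax":0,"ay":0,"az":0},
    {"fingers":-1,"x":0.0031,"y":-0.0007,"z":0,"ax":0,"ay":0,"az":0}
  ]
}}

```text
clock: 8.47
tcp_pos: [0.5571, -0.0451, 0.1282]
orientation: [-3.142, -0.0, 0.001]
contact_force: [-0.7, 1.4, -1.4]
grip_width: 0.0188
gripper_force: 58.8
```

Call:
{"method": "arm_command", "body": {
  "rows": [
    {"fingers":-1,"x":0.0029,"y":-0.0013,"z":0,"ax":0,"ay":0,"az":0},
    {"fingers":-1,"x":0.0029,"y":-0.0013,"z":0,"ax":0,"ay":0,"az":0},
    {"fingers":-1,"x":0.0029,"y":-0.0013,"z":0,"ax":0,"ay":0,"az":0},
    {"fingers":-1,"x":0.0026,"y":-0.0019,"z":0,"ax":0,"ay":0,"az":0},
    {"fingers":-1,"x":0.0026,"y":-0.0019,"z":0,"ax":0,"ay":0,"az":0},
    {"fingers":-1,"x":0.0026,"y":-0.0019,"z":0,"ax":0,"ay":0,"az":0},
    {"fingers":-1,"x":0.0021,"y":-0.0024,"z":0,"ax":0,"ay":0,"az":0},
    {"fingers":-1,"x":0.0021,"y":-0.0024,"z":0,"ax":0,"ay":0,"az":0},
    {"fingers":-1,"x":0.0021,"y":-0.0024,"z":0,"ax":0,"ay":0,"az":0}
  ]
}}

```text
clock: 9.22
tcp_pos: [0.58, -0.0282, 0.1283]
orientation: [-3.142, -0.0, -0.0]
contact_force: [-0.4, -0.4, -0.7]
grip_width: 0.0185
gripper_force: 58.8
```

Call:
{"method": "arm_command", "body": {
  "rows": [
    {"fingers":-1,"x":0.0016,"y":-0.0028,"z":0,"ax":0,"ay":0,"az":0},
    {"fingers":-1,"x":0.0016,"y":-0.0028,"z":0,"ax":0,"ay":0,"az":0},
    {"fingers":-1,"x":0.0016,"y":-0.0028,"z":0,"ax":0,"ay":0,"az":0},
    {"fingers":-1,"x":0.001,"y":-0.003,"z":0,"ax":0,"ay":0,"az":0},
    {"fingers":-1,"x":0.001,"y":-0.003,"z":0,"ax":0,"ay":0,"az":0},
    {"fingers":-1,"x":0.001,"y":-0.003,"z":0,"ax":0,"ay":0,"az":0},
    {"fingers":-1,"x":0.0003,"y":-0.0032,"z":0,"ax":0,"ay":0,"az":0},
    {"fingers":-1,"x":0.0003,"y":-0.0032,"z":0,"ax":0,"ay":0,"az":0},
    {"fingers":-1,"x":0.0003,"y":-0.0032,"z":0,"ax":0,"ay":0,"az":0}
  ]
}}

```text
clock: 9.97
tcp_pos: [0.5884, -0.0011, 0.1283]
orientation: [-3.142, -0.0, -0.0]
contact_force: [1.0, -0.5, -0.8]
grip_width: 0.0184
gripper_force: 58.8
```

Call:
{"method": "arm_command", "body": {
  "rows": [
    {"fingers":-1,"x":-0.0003,"y":-0.0032,"z":0,"ax":0,"ay":0,"az":0},
    {"fingers":-1,"x":-0.0003,"y":-0.0032,"z":0,"ax":0,"ay":0,"az":0},
    {"fingers":-1,"x":-0.0003,"y":-0.0032,"z":0,"ax":0,"ay":0,"az":0},
    {"fingers":-1,"x":-0.001,"y":-0.003,"z":0,"ax":0,"ay":0,"az":0},
    {"fingers":-1,"x":-0.001,"y":-0.003,"z":0,"ax":0,"ay":0,"az":0},
    {"fingers":-1,"x":-0.001,"y":-0.003,"z":0,"ax":0,"ay":0,"az":0},
    {"fingers":-1,"x":-0.0016,"y":-0.0028,"z":0,"ax":0,"ay":0,"az":0},
    {"fingers":-1,"x":-0.0016,"y":-0.0028,"z":0,"ax":0,"ay":0,"az":0},
    {"fingers":-1,"x":-0.0016,"y":-0.0028,"z":0,"ax":0,"ay":0,"az":0}
  ]
}}

```text
clock: 10.72
tcp_pos: [0.5796, 0.0258, 0.1283]
orientation: [-3.142, 0.0, -0.0]
contact_force: [-0.6, -0.7, -1.2]
grip_width: 0.0187
gripper_force: 58.8
```

```bash
python3 - <<'E'
from h import *
a=r.grab_frame("scene")["frame"][150:270,180:340];b=r.grab_frame("side")["frame"][170:290,170:330]
cv2.imwrite("pics/e.png",cv2.resize(np.hstack([a,b]),None,fx=2.5,fy=2.5,interpolation=2)[...,::-1])
E
```

```text
(no output)
```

View pics/e.png

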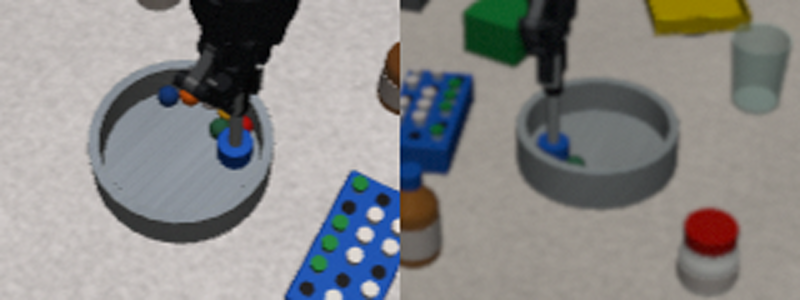

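Left panel: foot at (235,148), with blue (167,95), orange (188,95), yellow, red and green (220,128) being driven ahead of it. Green rides slightly inward. I'll continue round.

Call:
{"method": "arm_command", "body": {
  "rows": [
    {"fingers":-1,"x":-0.0021,"y":-0.0024,"z":0,"ax":0,"ay":0,"az":0},
    {"fingers":-1,"x":-0.0021,"y":-0.0024,"z":0,"ax":0,"ay":0,"az":0},
    {"fingers":-1,"x":-0.0021,"y":-0.0024,"z":0,"ax":0,"ay":0,"az":0},
    {"fingers":-1,"x":-0.0026,"y":-0.0019,"z":0,"ax":0,"ay":0,"az":0},
    {"fingers":-1,"x":-0.0026,"y":-0.0019,"z":0,"ax":0,"ay":0,"az":0},
    {"fingers":-1,"x":-0.0026,"y":-0.0019,"z":0,"ax":0,"ay":0,"az":0},
    {"fingers":-1,"x":-0.0029,"y":-0.0013,"z":0,"ax":0,"ay":0,"az":0},
    {"fingers":-1,"x":-0.0029,"y":-0.0013,"z":0,"ax":0,"ay":0,"az":0},
    {"fingers":-1,"x":-0.0029,"y":-0.0013,"z":0,"ax":0,"ay":0,"az":0}
  ]
}}

```text
clock: 11.57
tcp_pos: [0.5566, 0.0424, 0.1283]
orientation: [3.142, 0.0, 0.0]
contact_force: [0.6, -0.3, -1.7]
grip_width: 0.0186
gripper_force: 58.9
```

Call:
{"method": "arm_command", "body": {
  "rows": [
    {"fingers":-1,"x":-0.0031,"y":-0.0007,"z":0,"ax":0,"ay":0,"az":0},
    {"fingers":-1,"x":-0.0031,"y":-0.0007,"z":0,"ax":0,"ay":0,"az":0},
    {"fingers":-1,"x":-0.0031,"y":-0.0007,"z":0,"ax":0,"ay":0,"az":0},
    {"fingers":-1,"x":-0.0025,"y":0,"z":0,"ax":0,"ay":0,"az":0},
    {"fingers":-1,"x":-0.002,"y":0,"z":0,"ax":0,"ay":0,"az":0},
    {"fingers":-1,"x":-0.001,"y":0,"z":0,"ax":0,"ay":0,"az":0},
    {"fingers":-1,"x":0,"y":0,"z":0,"ax":0,"ay":0,"az":0},
    {"fingers":-1,"x":0,"y":0,"z":0,"ax":0,"ay":0,"az":0}
  ]
}}

```text
clock: 12.23
tcp_pos: [0.5422, 0.0443, 0.1283]
orientation: [3.142, -0.0, 0.0]
contact_force: [0.4, 0.2, -1.0]
grip_width: 0.0187
gripper_force: 58.9
```

```bash
python3 - <<'E'
from h import *
a=r.grab_frame("scene")["frame"][150:270,180:340];b=r.grab_frame("side")["frame"][170:290,170:330]
cv2.imwrite("pics/f.png",cv2.resize(np.hstack([a,b]),None,fx=2.5,fy=2.5,interpolation=2)[...,::-1])
E
```

```text
(no output)
```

View pics/f.png

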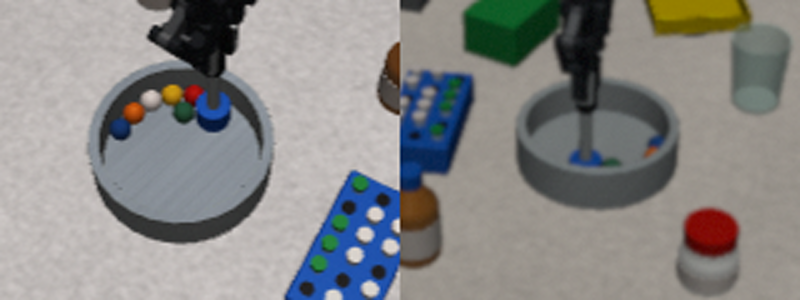

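All six beads are now along the opposite wall: blue (120,128), orange (134,112), white (151,100), yellow (172,94), red (195,95), green (184,112), with the foot at (213,110). I'll lift out and check them.

Call:
{"method": "arm_command", "body": {
  "rows": [
    {"fingers":-1,"x":0,"y":0,"z":-0.005,"ax":0,"ay":0,"az":0},
    {"fingers":-1,"x":0,"y":0,"z":-0.01,"ax":0,"ay":0,"az":0},
    {"fingers":-1,"x":0,"y":0,"z":-0.02,"ax":0,"ay":0,"az":0},
    {"fingers":-1,"x":0,"y":0,"z":-0.02,"ax":0,"ay":0,"az":0},
    {"fingers":-1,"x":0,"y":0,"z":-0.02,"ax":0,"ay":0,"az":0},
    {"fingers":-1,"x":0,"y":0,"z":-0.01,"ax":0,"ay":0,"az":0},
    {"fingers":-1,"x":0,"y":0,"z":0,"ax":0,"ay":0,"az":0}
  ]
}}

```text
clock: 12.92
tcp_pos: [0.5438, 0.0448, 0.2164]
orientation: [-3.141, 0.0, -0.009]
contact_force: [0.7, 0.2, -1.5]
grip_width: 0.0191
gripper_force: 58.9
```

Call:
{"method": "arm_command", "body": {
  "rows": [
    {"fingers":-1,"x":-0.001,"y":0.01,"z":0,"ax":0,"ay":0,"az":0},
    {"fingers":-1,"x":-0.004,"y":0.02,"z":0,"ax":0,"ay":0,"az":0},
    {"fingers":-1,"x":-0.004,"y":0.03,"z":0,"ax":0,"ay":0,"az":0},
    {"fingers":-1,"x":-0.004,"y":0.035,"z":0,"ax":0,"ay":0,"az":0},
    {"fingers":-1,"x":-0.004,"y":0.035,"z":0,"ax":0,"ay":0,"az":0},
    {"fingers":-1,"x":-0.004,"y":0.035,"z":0,"ax":0,"ay":0,"az":0},
    {"fingers":-1,"x":-0.004,"y":0.035,"z":0,"ax":0,"ay":0,"az":0},
    {"fingers":-1,"x":-0.004,"y":0.035,"z":0,"ax":0,"ay":0,"az":0},
    {"fingers":-1,"x":-0.004,"y":0.035,"z":0,"ax":0,"ay":0,"az":0},
    {"fingers":-1,"x":-0.004,"y":0.03,"z":0,"ax":0,"ay":0,"az":0}
  ]
}}

```text
clock: 13.75
tcp_pos: [0.5029, -0.2588, 0.2117]
orientation: [-3.142, 0.003, 0.004]
contact_force: [0.5, -0.1, -0.8]
grip_width: 0.0183
gripper_force: 58.8
```

Call:
{"method": "arm_command", "body": {
  "rows": [
    {"fingers":-1,"x":0,"y":0.02,"z":0,"ax":0,"ay":0,"az":0},
    {"fingers":-1,"x":0,"y":0.012,"z":0,"ax":0,"ay":0,"az":0},
    {"fingers":-1,"x":0,"y":0.005,"z":0,"ax":0,"ay":0,"az":0},
    {"fingers":-1,"x":0,"y":0,"z":0,"ax":0,"ay":0,"az":0},
    {"fingers":-1,"x":0,"y":0,"z":0,"ax":0,"ay":0,"az":0},
    {"fingers":-1,"x":0,"y":0,"z":0,"ax":0,"ay":0,"az":0}
  ]
}}

```text
clock: 14.25
tcp_pos: [0.5056, -0.2905, 0.213]
orientation: [-3.14, -0.004, 0.0]
contact_force: [-1.1, -0.3, 0.1]
grip_width: 0.0188
gripper_force: 58.8
```

```bash
python3 - <<'E'
from h import *
old=dict(blue=(.562,.048),orange=(.583,.032),yellow=(.574,-.046),green=(.593,.003),red=(.545,-.056),white=(.601,-.033))
f=r.grab_frame("scene");P=pts(f);h=cv2.cvtColor(f["frame"],cv2.COLOR_RGB2HSV).astype(int)
a,b,cc,d=210,170,296,250;hh=h[b:d,a:cc];H=np.where(hh[...,0]<3,hh[...,0]+180,hh[...,0])
for k,(l,u) in dict(blue=(105,125),orange=(6,17),yellow=(18,30),green=(50,98),red=(175,184)).items():
    v,uu=np.nonzero((H>=l)&(H<=u)&(hh[...,1]>130)&(hh[...,2]>30))
    p=ray(f,np.median(uu)+a,np.median(v)+b,.02)[:2];print(k,len(v),p.round(3),np.linalg.norm(p-old[k]).round(3))
v,uu=np.nonzero((hh[...,1]<60)&(hh[...,2]>190));print("white",len(v),ray(f,np.median(uu)+a,np.median(v)+b,.02) if len(v) else 0)
o=r.get_obs();t=o["tcp_pos"];print(t.round(4),o["contact_force"].round(2))
for n in("scene","side"):
    f=r.grab_frame(n);P=pts(f);h=cv2.cvtColor(f["frame"],cv2.COLOR_RGB2HSV).astype(int)
    m=(abs(h[...,0]-112)<10)&(h[...,1]>150)&(np.linalg.norm(P[...,:2]-t[:2],axis=-1)<.05)&(P[...,2]>.06)&(P[...,2]<.13)
    q=P[m];print(n,"foot",len(q),q.mean(0).round(4),q.min(0).round(4),q.max(0).round(4))
    m=(abs(h[...,0]-25)<8)&(h[...,1]>150)&(P[...,2]>.02)&(P[...,2]<.055)&(np.linalg.norm(P[...,:2]-[.505,-.293],axis=-1)<.12)
    q=P[m];print(" tray",cv2.minAreaRect((q[:,:2]*1000).astype(np.float32)))
    cv2.imwrite(f"pics/g_{n}.png",f["frame"][...,::-1])
E
```

```text
blue 54 [ 0.486 -0.018] 0.101
orange 62 [0.483 0.003] 0.104
yellow 57 [0.499 0.038] 0.113
green 34 [0.519 0.03 ] 0.078
red 52 [0.515 0.05 ] 0.11
white 539 [ 0.53154791 -0.01483884  0.02      ]
[ 0.5056 -0.2907  0.2132] [-0.69 -0.55 -1.46]
scene foot 251 [ 0.5121 -0.2912  0.119 ] [ 0.4941 -0.3054  0.1028] [ 0.5226 -0.2769  0.1245]
 tray ((505.06329345703125, -293.3243103027344), (111.20880889892578, 149.8743133544922), 22.09568214416504)
side foot 90 [ 0.5017 -0.2813  0.1158] [ 0.488  -0.3055  0.1033] [ 0.5176 -0.2717  0.1263]
 tray ((503.51141357421875, -292.1749572753906), (109.12289428710938, 160.0998077392578), 21.77444076538086)
```

View pics/g_scene.png

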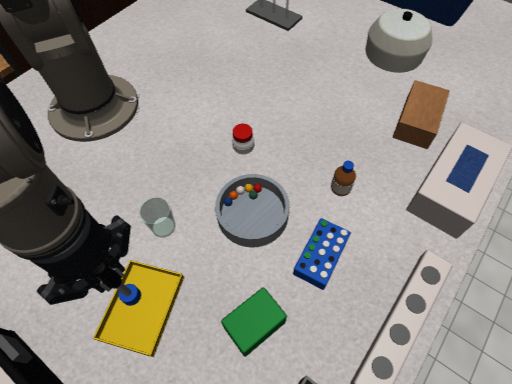

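Scene view: all beads are in the bath along its far-left wall, blue (228,202) to red (257,188). The coloured ones moved at least 78 mm, and white, at (240,188), moved over 100 mm. The foot is at (129,294) above the tray, and the bystanders have not moved. Lowering now.

Call:
{"method": "arm_command", "body": {
  "rows": [
    {"fingers":-1,"x":0,"y":0.0025,"z":0.01,"ax":0,"ay":0,"az":0},
    {"fingers":-1,"x":0,"y":0,"z":0.015,"ax":0,"ay":0,"az":0},
    {"fingers":-1,"x":0,"y":0,"z":0.015,"ax":0,"ay":0,"az":0},
    {"fingers":-1,"x":0,"y":0,"z":0.012,"ax":0,"ay":0,"az":0},
    {"fingers":-1,"x":0,"y":0,"z":0.006,"ax":0,"ay":0,"az":0},
    {"fingers":-1,"x":0,"y":0,"z":0.003,"ax":0,"ay":0,"az":0},
    {"fingers":-1,"x":0,"y":0,"z":0,"ax":0,"ay":0,"az":0},
    {"fingers":-1,"x":0,"y":0,"z":0,"ax":0,"ay":0,"az":0},
    {"fingers":-1,"x":0,"y":0,"z":0,"ax":0,"ay":0,"az":0}
  ]
}}

```text
clock: 15.15
tcp_pos: [0.5057, -0.2953, 0.1531]
orientation: [3.141, -0.0, 0.002]
contact_force: [0.1, 0.6, -0.5]
grip_width: 0.0185
gripper_force: 58.8
```

```bash
python3 - <<'E'
from h import *
o=r.get_obs();t=o["tcp_pos"];print(t.round(4),o["orientation"].round(4),o["contact_force"].round(2))
for n in("scene","side"):
    f=r.grab_frame(n);P=pts(f);h=cv2.cvtColor(f["frame"],cv2.COLOR_RGB2HSV).astype(int)
    m=(abs(h[...,0]-112)<12)&(h[...,1]>130)&(np.linalg.norm(P[...,:2]-t[:2],axis=-1)<.03)&(P[...,2]>.025)&(P[...,2]<.07)
    q=P[m];print(n,"foot",len(q),q.mean(0).round(4),q.min(0).round(4),q.max(0).round(4),np.percentile(q[:,2],[2,50,98]).round(4))
print(r.get_obs()["contact_force"])
E
```

```text
[ 0.5057 -0.2953  0.1531] [ 3.141e+00 -1.000e-04  2.100e-03] [ 0.12  0.57 -0.53]
scene foot 217 [ 0.5121 -0.2959  0.0592] [ 0.4941 -0.3105  0.0439] [ 0.5227 -0.2812  0.0653] [0.046  0.0608 0.0634]
side foot 71 [ 0.5023 -0.2842  0.0562] [ 0.4895 -0.3062  0.0435] [ 0.5154 -0.2742  0.0668] [0.0448 0.0582 0.0641]
[ 0.22128047 -0.13748452 -1.20134681]
```

Call:
{"method": "arm_command", "body": {
  "rows": [
    {"fingers":-1,"x":0,"y":-0.002,"z":0.003,"ax":0,"ay":0,"az":0},
    {"fingers":-1,"x":0,"y":0,"z":0.002,"ax":0,"ay":0,"az":0},
    {"fingers":-1,"x":0,"y":0,"z":0.001,"ax":0,"ay":0,"az":0},
    {"fingers":-1,"x":0,"y":0,"z":0.001,"ax":0,"ay":0,"az":0},
    {"fingers":-1,"x":0,"y":0,"z":0.0005,"ax":0,"ay":0,"az":0},
    {"fingers":-1,"x":0,"y":0,"z":0,"ax":0,"ay":0,"az":0},
    {"fingers":-1,"x":0,"y":0,"z":0,"ax":0,"ay":0,"az":0}
  ]
}}

```text
clock: 15.83
tcp_pos: [0.5051, -0.2931, 0.1448]
orientation: [-3.142, 0.0, 0.0]
contact_force: [-0.1, -0.7, -1.0]
grip_width: 0.0189
gripper_force: 58.8
```

Call:
{"method": "arm_command", "body": {
  "rows": [
    {"fingers":-1,"x":0,"y":0,"z":0.0005,"ax":0,"ay":0,"az":0},
    {"fingers":-1,"x":0,"y":0,"z":0,"ax":0,"ay":0,"az":0},
    {"fingers":-1,"x":0,"y":0,"z":0,"ax":0,"ay":0,"az":0}
  ]
}}

```text
clock: 16.08
tcp_pos: [0.5051, -0.2931, 0.1443]
orientation: [3.142, -0.0, 0.0]
contact_force: [0.6, 0.7, -0.2]
grip_width: 0.0182
gripper_force: 58.8
```

Call:
{"method": "arm_command", "body": {
  "rows": [
    {"fingers":-1,"x":0,"y":0,"z":0.0005,"ax":0,"ay":0,"az":0},
    {"fingers":-1,"x":0,"y":0,"z":0,"ax":0,"ay":0,"az":0},
    {"fingers":-1,"x":0,"y":0,"z":0,"ax":0,"ay":0,"az":0}
  ]
}}

```text
clock: 16.33
tcp_pos: [0.5052, -0.2931, 0.1439]
orientation: [3.142, -0.0, 0.0]
contact_force: [-1.0, 0.5, -1.0]
grip_width: 0.0184
gripper_force: 58.9
```

Call:
{"method": "arm_command", "body": {
  "rows": [
    {"fingers":-1,"x":0,"y":0,"z":0.0005,"ax":0,"ay":0,"az":0},
    {"fingers":-1,"x":0,"y":0,"z":0,"ax":0,"ay":0,"az":0},
    {"fingers":-1,"x":0,"y":0,"z":0,"ax":0,"ay":0,"az":0}
  ]
}}

```text
clock: 16.58
tcp_pos: [0.5054, -0.2932, 0.1438]
orientation: [3.141, -0.0, 0.001]
contact_force: [-1.1, 0.8, 4.5]
grip_width: 0.0184
gripper_force: 59.4
```

Call:
{"method": "arm_command", "body": {
  "rows": [
    {"fingers":-1,"x":0,"y":0,"z":0.0004,"ax":0,"ay":0,"az":0},
    {"fingers":-1,"x":0,"y":0,"z":0,"ax":0,"ay":0,"az":0},
    {"fingers":-1,"x":0,"y":0,"z":0,"ax":0,"ay":0,"az":0}
  ]
}}

```text
clock: 16.83
tcp_pos: [0.5055, -0.2933, 0.1438]
orientation: [3.141, -0.0, 0.001]
contact_force: [-0.8, 0.2, 7.6]
grip_width: 0.0185
gripper_force: 59.8
```

Call:
{"method": "arm_command", "body": {
  "rows": [
    {"fingers":-1,"x":0,"y":0,"z":-0.0004,"ax":0,"ay":0,"az":0},
    {"fingers":-1,"x":0,"y":0,"z":0,"ax":0,"ay":0,"az":0},
    {"fingers":-1,"x":0,"y":0,"z":0,"ax":0,"ay":0,"az":0}
  ],
  "grip_force": 20
}}

```text
clock: 17.08
tcp_pos: [0.5054, -0.2932, 0.1438]
orientation: [3.141, -0.0, 0.001]
contact_force: [-0.6, 0.5, 5.7]
grip_width: 0.0187
gripper_force: 59.5
```

Call:
{"method": "arm_command", "body": {
  "rows": [
    {"fingers":-0.45,"x":0,"y":0,"z":0,"ax":0,"ay":0,"az":0},
    {"fingers":-0.4,"x":0,"y":0,"z":0,"ax":0,"ay":0,"az":0},
    {"fingers":-0.3,"x":0,"y":0,"z":0,"ax":0,"ay":0,"az":0},
    {"fingers":0,"x":0,"y":0,"z":0,"ax":0,"ay":0,"az":0},
    {"fingers":0.5,"x":0,"y":0,"z":0,"ax":0,"ay":0,"az":0},
    {"fingers":1,"x":0,"y":0,"z":0,"ax":0,"ay":0,"az":0},
    {"fingers":1,"x":0,"y":0,"z":0,"ax":0,"ay":0,"az":0},
    {"fingers":1,"x":0,"y":0,"z":0,"ax":0,"ay":0,"az":0}
  ]
}}

```text
clock: 17.75
tcp_pos: [0.5051, -0.2931, 0.1433]
orientation: [3.142, -0.0, -0.0]
contact_force: [1.2, 0.1, -0.2]
grip_width: 0.0853
gripper_force: 0.0
```

Call:
{"method": "arm_command", "body": {
  "rows": [
    {"fingers":1,"x":0,"y":0,"z":-0.01,"ax":0,"ay":0,"az":0},
    {"fingers":1,"x":0,"y":0,"z":-0.02,"ax":0,"ay":0,"az":0},
    {"fingers":1,"x":0,"y":0,"z":-0.03,"ax":0,"ay":0,"az":0},
    {"fingers":1,"x":0,"y":0,"z":-0.03,"ax":0,"ay":0,"az":0},
    {"fingers":1,"x":0,"y":0,"z":-0.03,"ax":0,"ay":0,"az":0},
    {"fingers":1,"x":0,"y":0,"z":-0.03,"ax":0,"ay":0,"az":0},
    {"fingers":1,"x":0,"y":0,"z":0,"ax":0,"ay":0,"az":0},
    {"fingers":1,"x":0,"y":0,"z":0,"ax":0,"ay":0,"az":0}
  ]
}}

```text
clock: 18.42
tcp_pos: [0.5062, -0.2936, 0.2962]
orientation: [3.139, -0.0, 0.007]
contact_force: [0.6, 0.1, -1.1]
grip_width: 0.0856
gripper_force: 0.0
```

```bash
python3 - <<'E'
from h import *
a=r.grab_frame("scene");b=r.grab_frame("side")
P=pts(a);h=cv2.cvtColor(a["frame"],cv2.COLOR_RGB2HSV).astype(int)
m=(abs(h[...,0]-25)<8)&(h[...,1]>150)&(P[...,2]>.02)&(P[...,2]<.055)&(np.linalg.norm(P[...,:2]-[.505,-.293],axis=-1)<.12)
print(cv2.minAreaRect((P[m][:,:2]*1000).astype(np.float32)),r.get_obs()["tcp_pos"])
A=cv2.resize(a["frame"],None,fx=.78,fy=.78);cv2.imwrite("pics/i.png",np.hstack([A,cv2.resize(b["frame"],None,fx=.78,fy=.78)])[...,::-1])
E
```

```text
((504.8910827636719, -293.45721435546875), (111.38270568847656, 149.60006713867188), 21.752506256103516) [ 0.5047066  -0.29287278  0.29314597]
```

View pics/i.png

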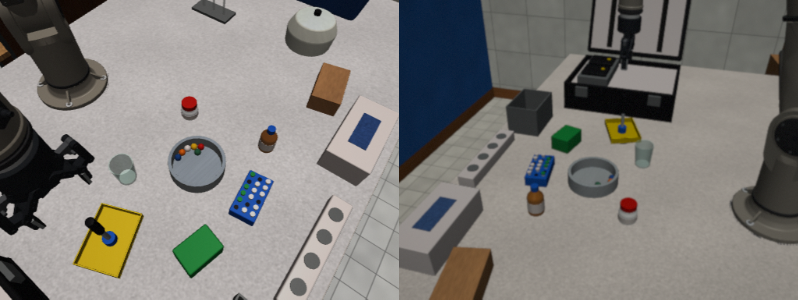

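The stirrer stands free in the middle of the tray at (110,239). The tray has not shifted, the beads are on the far side of the bath, and the bystanders are in place. Handing in.

```bash
python3 -c "
from bench import r
print(r.hand_in())"
```

```text
the job is handed in; nothing more can be done
None
```

The job is handed in: every bead ended at least 78 mm from its start and still in the bath, and the stirrer was set down gently and stands upright in the middle of the tray, which did not move, with about 18.5 s used.

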